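# Cycle the key box lid by its lever without a slam

### The job

The key box still holds its last session and drops it only when its lid has stood wide open: with the fingertips, press the box's front lever all the way down so that the lid lifts fully, and keep it there for a good two seconds. Then let the lever come up slowly under your finger, so that the lid eases shut without slamming, and move clear. Do not touch the lid itself, do not grip or pick up anything, and leave everything else on the table where it is.

Things in the scene. Friction and masses are not known exactly. Their poses are not given: they have to be found in the camera images.
- keybox: Shielded key box fixed to the table: aluminium, 160 (x) x 200 (y) x 120 mm high, lid on top to 133 mm. Origin at the centre of its underside; its z is up and its -x side is the front, which faces roughly towards the robot and carries the lever.
- lever_press (a point): Where to press: top face of the ribbed steel lever plate, on its centre line, 105 mm before the pivot and 97 mm before the box front; moves with the lever. Plate: 8 mm thick, ends 116 mm before the box, 88 mm wide here. At rest it slopes up away from the box by 0.24 rad, this point about 84 mm above the table; fully pressed it slopes down by 0.24 rad, the point 50 mm lower.
- lever (a joint): Lever angle: 0 at rest (up), grows when pressed, 0.48 rad at its stop; the lid opens twice this angle. Pressing at the marked point takes about 1 to 7 N, most at the top, more only at the stop. No damper or catch: let go, the lever flies up and the lid slams. Letting the marked point rise slower than 80 mm/s, with the finger on it until it is fully up, is gentle; over 110 mm/s is a slam.
- lid: Black lid of the key box, 168 x 206 x 12 mm, hinged along the box's far top edge; origin on the hinge line. Its z axis is vertical when shut and it tips 0.96 rad when fully open, its near edge rising and swinging away from the robot. Only the lever should move it.
- red_fob: Bystander, loose: red plastic key fob, 36 x 66 x 14 mm, lying flat beside the lever on the left (seen from the robot); origin under its centre
- valet_key: Bystander, loose: flat steel valet key, 65 mm long, 5 mm thick, lying flat beside the lever on the right; origin at its underside near mid-length
- dish: Bystander, loose: clear glass dish, 100 mm across, 35 mm high; origin under its centre
- coaster: Bystander, loose: round white ceramic coaster, 96 mm across, 8 mm thick; origin under its centre
- antenna: Bystander, loose: squat black programming antenna, a stepped disc 84 mm across and 46 mm high; origin under its centre
- pen_pot: Bystander, loose: grey pen pot with pens, 72 mm across, about 140 mm high with the pens; origin under its centre
- black_fob: Bystander, loose: black key fob, 38 x 72 x 15 mm, lying flat; origin under its centre

How it is judged:
By the outcome, as a careful person would: the job done as asked, in the order asked, and still so for the second after the job is handed in, with the robot touching nothing.
It also fails if it takes over 38 s, if anything falls off the work surface, if the arm or the gripper's body presses on something with over 40 N, if the wrist force passes 120 N, or if a joint passes its speed limit or range.

### The arm

A 7-joint arm with a two-finger parallel gripper is mounted at the origin on the work surface. World frame = base frame: x ahead of the robot, y to its left, z up, the work surface at z = 0. Lengths are in m, angles in rad, forces in N, time in s.
With the tool pointing down it reaches from about 0.4 to 0.85 m from the base axis. Payload 4.5 kg.
Tool frame: the origin (TCP) lies at the centre of the arm's flange, where the gripper is bolted on; the fingertips stand nose_length ahead of it and the grasp point (between the pads) lies 147 mm ahead of it (nose_length is the distance from the TCP to the fingertips, in m); z points along the fingers, y is the line along which they close (so a half turn about z gives the same grasp; the last joint's range is limited). The gripper opens to 88 mm and grips with 3 to 60 N. Pads are 18 mm wide; open, the fingers measure 123 mm over their backs; the gripper's body (75 mm by 187 mm) begins 45 mm behind the grasp point.
Start: joints at [-1.282, 0.689, -0.195, 1.565, 0.157, 0.902, -0.215], TCP at [0.158, 0.605, 0.405] pointing down, gripper open.
Joint ranges: [-3.01, 3.01], [-0.46, 2.08], [-1.47, 1.51], [0.13, 2.56], [-1, 4.14], [0.04, 2.09], [-2.66, 2.66]. Speed limits (rad/s): [2.57, 2.57, 3.14, 3.14, 3.14, 3.14, 3.14].

### API

Orientations are given as a unit quaternion [x, y, z, w].
In Python, from plant import * gives the robot as it stands.
- The arm moves only by the tool play_rows, never from a script. Its argument "rows" is a list that holds one entry, the list of rows, each a list of 6 numbers: the shift along the tool's x, y, z normalised to -1 to 1, where 1 is 0.5 m, then the turn, a rotation vector about the tool's x, y, z normalised to -1 to 1, where 1 is 0.5 rad. A call has 1 to 20 rows; each row is the pose to reach, as a shift and turn from the pose commanded when the call began, along the tool's axes at that moment; what a row does not reach only later rows make up. A row lasts 1/12 s, in which the tool goes at most 41.7 mm and 7.16 degrees, less where a joint would pass 70% of its speed; a pose out of reach is approached as far as the arm can. A call with a number of a shift or a turn outside -1 to 1 is refused whole. A call with a gripper value outside its range is refused whole. "claw" is the closure, from 0 (fully open) to 1 (shut), set as the call begins (left out, the last holds). The fingers move at their own pace and stop on an object; "squeeze" is the grip in N (left out, the last holds). Time passes only in rows, so rows that repeat a pose let the fingers close. It gives the time, the measured TCP pose, the force, the opening and the grip force at its end, in the units of the state.
- get_state(): the state, without advancing time (a new reading comes with each control period).
- snapshot(name): name is "side" or "top" or "wrist"; returns a dict with "pixels" (420x560x3 uint8, blue, green, red), "camera_matrix" (3x3 intrinsics, pixels), "world_to_cam" (4x4, takes a point from world to camera coordinates); the wrist camera has in their place "mount" (4x4, takes a point from camera to tool coordinates, whose origin is the TCP and whose axes are the flange's). Camera axes: x right, y down, z forward; pixel columns grow to the right and rows downward; lengths in m; the calibration is good to about 2 mm. The wrist camera is an equidistant fisheye: a pixel r from the principal point sees the ray r / f radians off the axis. A picture is of the moment at which its call begins: read the wrist's pose just before it. There is no depth.
- finish_job(): hands the job in; it is judged then, once.
The state is a dict: "clock": time; "q": joint angles; "qd": joint speeds; "joint_torque": joint torques, N m; "tool_pos": TCP position; "eef_rot": TCP orientation; "contact_force": force on the tool from outside, world axes, zero at the start; "moment": the same for the moment, N m; "opening": opening from 0.0 (shut) to 1.0 (fully open); "finger_force": force on a finger pad.
Only numpy, scipy, OpenCV 4.12 (cv2) and the standard library are available. Lean on these libraries where they do the work, as an engineer would, in place of code of your own. Each camera call takes 0.05 s, during which the arm holds its last target. There are 200 camera calls.

## Working session

There is one attempt and no reset: what is moved stays moved. The work goes in short steps, Python scripts to look and compute and a tool call to move; the robot and the scene stay as the last step left them, time stands still between calls to the robot, and variables do not carry over. Pictures are saved under pics/ and viewed, at most 10 in all, crops included, and the job is handed in when it is done.

Besides the shell and the picture viewer there is one more tool, called after "Request:" as name([rows], argument=value, ...), one row to a line, values as JSON. play_rows: Moves the arm, as the interface text tells. Its arguments: {"type":"object","properties":{"rows":{"type":"array"},"claw":{"type":"number"},"squeeze":{"type":"number"}},"required":["rows"]}

```bash
mkdir -p pics; ls
python3 - <<'E'
from plant import *
import cv2
s=get_state(); print(s)
for n in("top","side"):
    d=snapshot(n); cv2.imwrite(f"pics/{n}0.png",d["pixels"]); print(d["camera_matrix"],d["world_to_cam"])
try: print(nose_length)
except Exception as e: print(e)
E
```

```text
pics
{'clock': 0.0, 'q': array([-1.28219284,  0.68998316, -0.19450988,  1.56630848,  0.15736177,
        0.90250622, -0.21512266]), 'qd': array([ 1.24677487e-03,  5.29393062e-04, -1.03004074e-03,  1.80296573e-06,
        2.98340386e-04, -1.01655658e-03, -6.03667373e-04]), 'joint_torque': array([ 1.16374567e-04, -5.27549458e+01, -1.26742378e+00, -1.53433675e+01,
       -5.27770375e-02,  6.35617573e-03,  1.69637415e-04]), 'tool_pos': array([0.15749078, 0.60450561, 0.40391966]), 'eef_rot': array([ 1.27011434e-01,  9.91900841e-01, -9.03561733e-04, -2.42960445e-05]), 'contact_force': array([ 0.85638621, -0.57678277,  0.61300063]), 'moment': array([0.01283141, 0.04331831, 0.01990332]), 'finger_force': 0.0, 'opening': 1.0025875147267267}
[[438.39634938   0.         272.18553758]
 [  0.         438.39634938 209.81898033]
 [  0.           0.           1.        ]] [[-0.01494174 -0.99988691  0.00170919 -0.00149468]
 [-0.98569237  0.01444256 -0.1679344   0.5824796 ]
 [ 0.16789072 -0.00419397 -0.98579669  1.16317859]
 [ 0.          0.          0.          1.        ]]
[[441.17506211   0.         279.32834192]
 [  0.         441.17506211 203.64938077]
 [  0.           0.           1.        ]] [[ 0.99863594 -0.05143127 -0.00900482 -0.56440233]
 [-0.04339579 -0.72164575 -0.69090102  0.0901953 ]
 [ 0.02903562  0.69034936 -0.72289328  1.39825251]
 [ 0.          0.          0.          1.        ]]
0.166
```

View pics/top0.png

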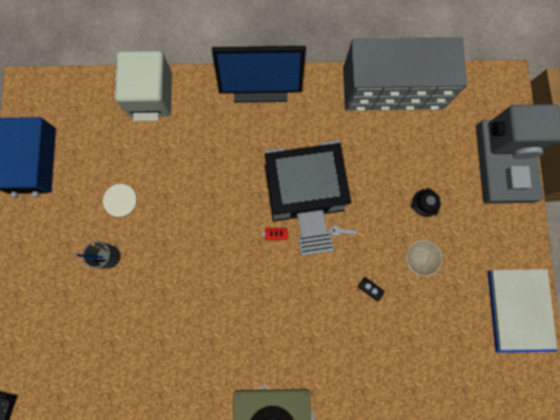

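View pics/side0.png

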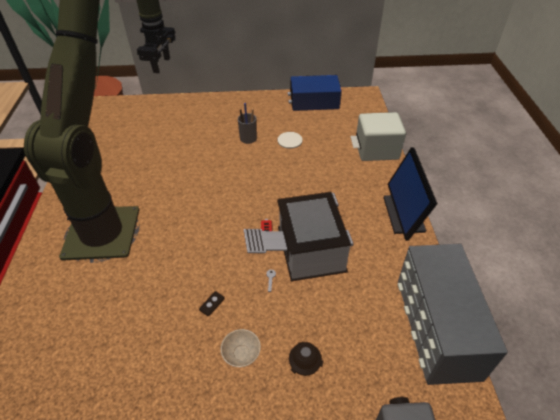

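The top view shows the lid with corners at about (266,152), (340,143), (349,207) and (274,218). The ribbed lever plate spans about (300–333, 232–254), with the red fob at (276,234) and the key at (343,231). The arm is out of the way. Next I'll measure the lid and the plate.

```bash
cat > h.py <<'E'
from plant import *
import cv2, numpy as np
def ray(d,uv,z):
    K,T=d["camera_matrix"],d["world_to_cam"];R,t=T[:3,:3],T[:3,3]
    o=-R.T@t; v=R.T@np.linalg.solve(K,[uv[0],uv[1],1]); return o+v*(z-o[2])/v[2]
def proj(d,p):
    K,T=d["camera_matrix"],d["world_to_cam"];c=T[:3,:3]@p+T[:3,3];c=K@c;return c[:2]/c[2]
E
python3 - <<'E'
from h import *
d=snapshot("top"); im=d["pixels"]; e=snapshot("side")
g=im.max(2).astype(int); sat=g-im.min(2)
m=((g<45)).astype(np.uint8)*255; w=np.zeros_like(m); w[135:225,255:360]=m[135:225,255:360]
c=max(cv2.findContours(w,0,2)[0],key=cv2.contourArea)
P=np.array([ray(d,p[0],.133)[:2] for p in c],np.float32)
r=cv2.minAreaRect(cv2.convexHull(P)); print("lid",r)
w=np.zeros_like(m); w[205:265,290:345]=((sat<40)&(g>60))[205:265,290:345]*255
cs=cv2.findContours(w,0,2)[0]; c=max(cs,key=cv2.contourArea); print("lever px",cv2.boundingRect(c),[tuple(q[0]) for q in cv2.approxPolyDP(cv2.convexHull(c),2,True)])
big=cv2.resize(im[130:270,250:370],None,fx=5,fy=4.2857,interpolation=cv2.INTER_CUBIC); big2=cv2.resize(e["pixels"][180:300,230:360],(600,554),interpolation=cv2.INTER_CUBIC)
cv2.imwrite("pics/c.png",cv2.resize(np.hstack([cv2.resize(big,(400,467)),cv2.resize(big2,(400,467))]),(800,467)))
E
```

```text
lid ((0.6428502798080444, -0.10052557289600372), (0.17747512459754944, 0.20352740585803986), 7.615042686462402)
lever px (296, 210, 49, 46) [(np.int32(344), np.int32(229)), (np.int32(333), np.int32(250)), (np.int32(301), np.int32(254)), (np.int32(296), np.int32(217)), (np.int32(298), np.int32(213)), (np.int32(322), np.int32(210))]
```

View pics/c.png

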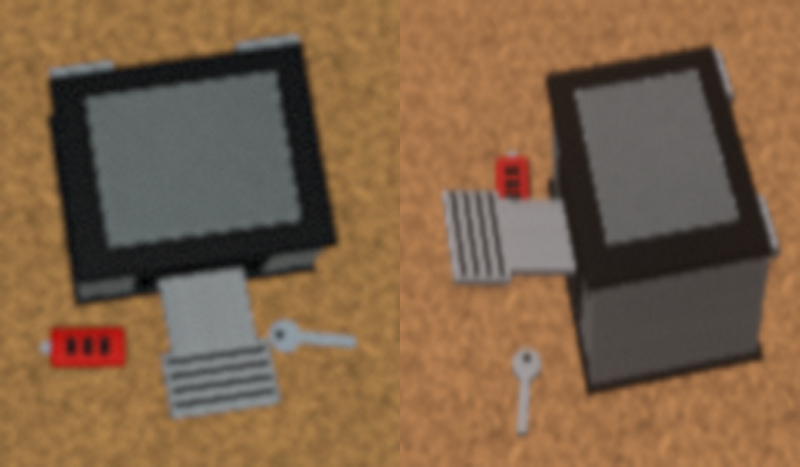

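The crop shows the plate's front corners at (302,255) and (334,250) in the top view, and (244,229) and (248.5,252) in the side view. The lid is about 7.6° off axis. I'll cast the corners at z≈0.088 and compare the two views.

Run:
```python
from h import *
d=snapshot("top"); e=snapshot("side")
A=[ray(d,p,.088) for p in((301.9,254.8),(334.3,250.3))]; B=[ray(e,p,.088) for p in((244,228.8),(248.5,252.2))]
print(A,B)
for X in(A,B):
    v=X[0]-X[1]; print(np.linalg.norm(v),"yaw",np.arctan2(-v[0],v[1]), (X[0]+X[1])/2)
yaw=np.mean([np.arctan2(-(X[0]-X[1])[0],(X[0]-X[1])[1]) for X in(A,B)])
for lidyaw in(yaw,np.radians(7.6)):
  c=np.array([.6428,-.1005]);f=np.array([np.cos(lidyaw),np.sin(lidyaw)]); print("box-based press",c-f*(.08+.097), "from plate",((A[0]+A[1]+B[0]+B[1])/4)[:2]+f*.019)
s=get_state();from scipy.spatial.transform import Rotation as R
print(R.from_quat(s["eef_rot"]).as_matrix().round(3))
```

```text
[array([ 0.45464548, -0.08630566,  0.088     ]), array([ 0.4651985 , -0.17199725,  0.088     ])] [array([ 0.45822015, -0.08847904,  0.088     ]), array([ 0.47106216, -0.17480319,  0.088     ])]
0.0863389450129451 yaw 0.12253421713964738 [ 0.45992199 -0.12915146  0.088     ]
0.08727413841270032 yaw 0.14768191088108806 [ 0.46464116 -0.13164111  0.088     ]
box-based press [ 0.46741304 -0.12434144] from plate [ 0.48110842 -0.12783703]
box-based press [ 0.46735485 -0.12390938] from plate [ 0.48111467 -0.12788341]
[[-0.968  0.252 -0.   ]
 [ 0.252  0.968 -0.001]
 [-0.    -0.001 -1.   ]]
```

Request:
play_rows([
  [[-0.66, -0.46, 0, 0, 0, -0.39], [-0.66, -0.46, 0, 0, 0, -0.39], [-0.66, -0.46, 0, 0, 0, -0.39], [-0.66, -0.46, 0, 0, 0, -0.39], [-0.66, -0.46, 0, 0, 0, -0.39], [-0.66, -0.46, 0, 0, 0, -0.39], [-0.66, -0.46, 0, 0, 0, -0.39], [-0.66, -0.46, 0, 0, 0, -0.39], [-0.66, -0.46, 0, 0, 0, -0.39], [-0.66, -0.46, 0, 0, 0, -0.39], [-0.66, -0.46, 0, 0, 0, -0.39], [-0.66, -0.46, 0, 0, 0, -0.39], [-0.66, -0.46, 0, 0, 0, -0.39], [-0.66, -0.46, 0, 0, 0, -0.39]],
], claw=1, squeeze=5)

```text
clock: 1.47
tool_pos: [0.4178, 0.3005, 0.4048]
eef_rot: [0.028, 1.0, 0.001, -0.0]
contact_force: [0.0, -0.2, -0.1]
opening: 0.009
finger_force: 0.0
```

```bash
cat >> h.py <<'E'
from scipy.spatial.transform import Rotation as R
def go(p,yaw=.135):
    s=get_state(); M=R.from_quat(s["eef_rot"])
    c,sn=np.cos(yaw),np.sin(yaw); G=R.from_matrix(np.array([[-c,-sn,0],[-sn,c,0],[0,0,-1]]))
    print("t",s["clock"].round(2),"pos",s["tool_pos"].round(4),"F",s["contact_force"].round(2),"op",round(s["opening"],2))
    print("row",(M.inv().apply(np.array(p)-s["tool_pos"])/.5).round(4),((M.inv()*G).as_rotvec()/.5).round(4))
E
python3 -c "
from h import *
go([.480,-.128,.36])"
```

```text
Traceback (most recent call last):
  File "h.py", line 12, in go
    print("t",s["clock"].round(2),"pos",s["tool_pos"].round(4),"F",s["contact_force"].round(2),"op",round(s["opening"],2))
              ^^^^^^^^^^^^^^^^
AttributeError: 'float' object has no attribute 'round'
```

```bash
sed -i 's/s\["clock"\].round(2)/s["clock"]/' h.py
python3 -c "
from h import *
go([.480,-.128,.36])"
```

```text
t 1.4667 pos [0.4178 0.3005 0.4048] F [ 0.01 -0.16 -0.12] op 0.01
row [-0.1729 -0.8487  0.0886] [ 0.0024 -0.0008 -0.3838]
```

Request:
play_rows([
  [[-0.173, -0.849, 0.0886, 0.002, 0, -0.384], [-0.173, -0.849, 0.0886, 0.002, 0, -0.384], [-0.173, -0.849, 0.0886, 0.002, 0, -0.384], [-0.173, -0.849, 0.0886, 0.002, 0, -0.384], [-0.173, -0.849, 0.0886, 0.002, 0, -0.384], [-0.173, -0.849, 0.0886, 0.002, 0, -0.384], [-0.173, -0.849, 0.0886, 0.002, 0, -0.384], [-0.173, -0.849, 0.0886, 0.002, 0, -0.384], [-0.173, -0.849, 0.0886, 0.002, 0, -0.384], [-0.173, -0.849, 0.0886, 0.002, 0, -0.384], [-0.173, -0.849, 0.0886, 0.002, 0, -0.384], [-0.173, -0.849, 0.0886, 0.002, 0, -0.384], [-0.173, -0.849, 0.0886, 0.002, 0, -0.384], [-0.173, -0.849, 0.0886, 0.002, 0, -0.384], [-0.173, -0.849, 0.0886, 0.002, 0, -0.384]],
])

```text
clock: 2.72
tool_pos: [0.4802, -0.1273, 0.3607]
eef_rot: [-0.068, 0.998, 0.0, 0.0]
contact_force: [-0.3, 0.4, -0.1]
opening: 0.004
finger_force: 0.0
```

Run:
```python
from h import *
go([.480,-.128,.266])
w=snapshot("wrist"); cv2.imwrite("pics/w1.png",w["pixels"]); print({k:v for k,v in w.items() if k!="pixels"})
```

```text
t 2.7167 pos [ 0.4802 -0.1273  0.3607] F [-0.26  0.37 -0.15] op 0.0
row [ 0.0006 -0.0015  0.1894] [0.0004 0.0011 0.0034]
{'camera_matrix': array([[325.1922621 ,   0.        , 274.16961329],
       [  0.        , 325.1922621 , 208.12200446],
       [  0.        ,   0.        ,   1.        ]]), 'mount': array([[ 3.66179229e-04, -9.52208989e-01, -3.05447061e-01,
         7.99286128e-02],
       [ 9.99999638e-01,  5.83416203e-04, -6.19927577e-04,
         4.14468735e-04],
       [ 7.68503376e-04, -3.05446723e-01,  9.52208858e-01,
         1.98178262e-02],
       [ 0.00000000e+00,  0.00000000e+00,  0.00000000e+00,
         1.00000000e+00]])}
```

View pics/w1.png

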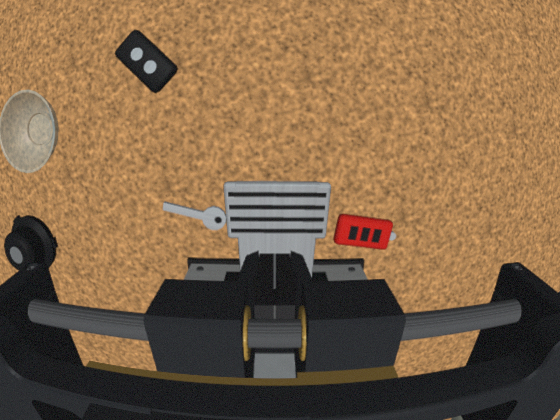

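The wrist view shows the plate's front corners at (225,183) and (330,183), and the wide part's back edge near row 237. The fingers are centred on the plate's centre line.

```bash
cat >> h.py <<'E'
def wray(uv,z,K,m):
    s=get_state(); M=R.from_quat(s["eef_rot"]).as_matrix()
    x=(np.array(uv)-[K[0,2],K[1,2]])/K[0,0]; r=np.hypot(*x); v=np.array([*(x/r*np.sin(r)),np.cos(r)])
    o=s["tool_pos"]+M@m[:3,3]; v=M@m[:3,:3]@v; return o+v*(z-o[2])/v[2]
E
python3 - <<'E'
from h import *
w=snapshot("wrist")
a,b=[wray(p,.0885,w["camera_matrix"],w["mount"]) for p in((330,183),(225,183))]
v=a-b; yaw=np.arctan2(-v[0],v[1]); print(a,b,np.linalg.norm(v),yaw)
p=(a+b)/2+.019*np.array([np.cos(yaw),np.sin(yaw),0]); print(p); go([p[0],p[1],.266],yaw)
E
```

```text
[ 0.45400535 -0.08591004  0.0885    ] [ 0.46553791 -0.16950326  0.0885    ] 0.08438498709910078 0.13709504279109433
[ 0.47859336 -0.12511     0.0885    ]
t 2.8167 pos [ 0.4801 -0.1278  0.3607] F [ 0.13 -0.05  0.79] op 0.01
row [0.0023 0.0058 0.1893] [-0.0006  0.0007 -0.0023]
```

Request:
play_rows([
  [[0.002, 0.003, 0.06, 0, 0, 0], [0.002, 0.003, 0.12, 0, 0, 0], [0.002, 0.003, 0.16, 0, 0, 0], [0.002, 0.003, 0.18, 0, 0, 0], [0.002, 0.003, 0.19, 0, 0, 0], [0.002, 0.003, 0.19, 0, 0, 0]],
])

```text
clock: 3.32
tool_pos: [0.4786, -0.1275, 0.2647]
eef_rot: [-0.067, 0.998, -0.0, -0.001]
contact_force: [0.3, 0.0, 0.1]
opening: 0.007
finger_force: 0.0
```

Request:
play_rows([
  [[0, 0, 0.006, 0, 0, 0], [0, 0, 0.012, 0, 0, 0], [0, 0, 0.018, 0, 0, 0], [0, 0, 0.024, 0, 0, 0], [0, 0, 0.03, 0, 0, 0], [0, 0, 0.036, 0, 0, 0], [0, 0, 0.042, 0, 0, 0], [0, 0, 0.048, 0, 0, 0], [0, 0, 0.054, 0, 0, 0], [0, 0, 0.06, 0, 0, 0]],
])

```text
clock: 4.15
tool_pos: [0.4775, -0.1289, 0.2353]
eef_rot: [-0.066, 0.998, -0.001, -0.001]
contact_force: [-3.8, 0.5, 4.7]
opening: 0.003
finger_force: 2.3
```

```bash
python3 -c "
from h import *
go([.4786,-.1275,.200])"
```

```text
t 4.15 pos [ 0.4775 -0.1289  0.2353] F [-3.76  0.47  4.72] op 0.0
row [-0.0027  0.0026  0.0707] [-0.0028 -0.0061 -0.0066]
```

Request:
play_rows([
  [[0, 0, 0.006, 0, 0, 0], [0, 0, 0.012, 0, 0, 0], [0, 0, 0.018, 0, 0, 0], [0, 0, 0.024, 0, 0, 0], [0, 0, 0.03, 0, 0, 0], [0, 0, 0.036, 0, 0, 0], [0, 0, 0.042, 0, 0, 0], [0, 0, 0.048, 0, 0, 0], [0, 0, 0.054, 0, 0, 0], [0, 0, 0.06, 0, 0, 0], [0, 0, 0.064, 0, 0, 0], [0, 0, 0.068, 0, 0, 0], [0, 0, 0.068, 0, 0, 0]],
])

```text
clock: 5.23
tool_pos: [0.4796, -0.1285, 0.2022]
eef_rot: [-0.066, 0.998, -0.001, 0.002]
contact_force: [-2.8, -1.2, 12.3]
opening: 0.006
finger_force: 5.9
```

Request:
play_rows([
  [[0, 0, 0.002, 0, 0, 0], [0, 0, 0.004, 0, 0, 0], [0, 0, 0.004, 0, 0, 0], [0, 0, 0.004, 0, 0, 0]],
])

```text
clock: 5.57
tool_pos: [0.4794, -0.1284, 0.2018]
eef_rot: [-0.066, 0.998, -0.001, 0.002]
contact_force: [-4.6, 0.2, 28.9]
opening: 0.004
finger_force: 14.6
```

Run:
```python
from h import *
go([.48,-.1275,.200])
d=snapshot("side")["pixels"];t=snapshot("top")["pixels"]
cv2.imwrite("pics/o.png",np.hstack([cv2.resize(d[140:300,210:370],(400,400)),cv2.resize(t[110:270,230:390],(400,400))]))
```

```text
t 5.5667 pos [ 0.4794 -0.1284  0.2018] F [-4.56  0.18 28.9 ] op 0.0
row [-0.0013  0.0016  0.0036] [-0.0046  0.0083 -0.0045]
```

View pics/o.png

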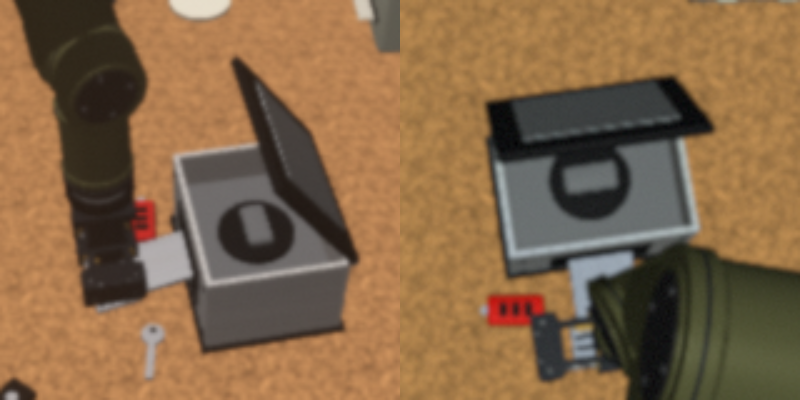

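The lid stands wide open, tilted back behind the box in both halves of the picture. The lever is at its stop: 29 N with no further travel. The fob and key have not moved. I'll hold here for about 3 s.

Request:
play_rows([
  [[0, 0, 0, 0, 0, 0], [0, 0, 0, 0, 0, 0], [0, 0, 0, 0, 0, 0], [0, 0, 0, 0, 0, 0], [0, 0, 0, 0, 0, 0], [0, 0, 0, 0, 0, 0], [0, 0, 0, 0, 0, 0], [0, 0, 0, 0, 0, 0], [0, 0, 0, 0, 0, 0], [0, 0, 0, 0, 0, 0], [0, 0, 0, 0, 0, 0], [0, 0, 0, 0, 0, 0], [0, 0, 0, 0, 0, 0], [0, 0, 0, 0, 0, 0], [0, 0, 0, 0, 0, 0], [0, 0, 0, 0, 0, 0], [0, 0, 0, 0, 0, 0], [0, 0, 0, 0, 0, 0], [0, 0, 0, 0, 0, 0], [0, 0, 0, 0, 0, 0]],
])

```text
clock: 7.33
tool_pos: [0.4794, -0.1284, 0.2018]
eef_rot: [-0.066, 0.998, -0.001, 0.002]
contact_force: [-4.7, 0.6, 29.8]
opening: 0.004
finger_force: 14.6
```

Request:
play_rows([
  [[0, 0, 0, 0, 0, 0], [0, 0, 0, 0, 0, 0], [0, 0, 0, 0, 0, 0], [0, 0, 0, 0, 0, 0], [0, 0, 0, 0, 0, 0], [0, 0, 0, 0, 0, 0], [0, 0, 0, 0, 0, 0], [0, 0, 0, 0, 0, 0], [0, 0, 0, 0, 0, 0], [0, 0, 0, 0, 0, 0], [0, 0, 0, 0, 0, 0], [0, 0, 0, 0, 0, 0], [0, 0, 0, 0, 0, 0], [0, 0, 0, 0, 0, 0], [0, 0, 0, 0, 0, 0], [0, 0, 0, 0, 0, 0], [0, 0, 0, 0, 0, 0], [0, 0, 0, 0, 0, 0], [0, 0, 0, 0, 0, 0], [0, 0, 0, 0, 0, 0]],
])

```text
clock: 9.0
tool_pos: [0.4794, -0.1284, 0.2018]
eef_rot: [-0.066, 0.998, -0.001, 0.002]
contact_force: [-5.1, 0.1, 29.3]
opening: 0.005
finger_force: 14.6
```

Request:
play_rows([
  [[0, 0, -0.004, 0, 0, 0], [0, 0, -0.008, 0, 0, 0], [0, 0, -0.012, 0, 0, 0], [0, 0, -0.016, 0, 0, 0], [0, 0, -0.02, 0, 0, 0], [0, 0, -0.024, 0, 0, 0], [0, 0, -0.028, 0, 0, 0], [0, 0, -0.032, 0, 0, 0], [0, 0, -0.036, 0, 0, 0], [0, 0, -0.04, 0, 0, 0], [0, 0, -0.044, 0, 0, 0], [0, 0, -0.048, 0, 0, 0], [0, 0, -0.052, 0, 0, 0], [0, 0, -0.056, 0, 0, 0], [0, 0, -0.06, 0, 0, 0], [0, 0, -0.064, 0, 0, 0], [0, 0, -0.068, 0, 0, 0], [0, 0, -0.072, 0, 0, 0], [0, 0, -0.076, 0, 0, 0], [0, 0, -0.08, 0, 0, 0]],
])

```text
clock: 10.67
tool_pos: [0.4794, -0.1285, 0.2398]
eef_rot: [-0.066, 0.998, -0.0, 0.001]
contact_force: [0.8, -0.7, 3.2]
opening: 0.008
finger_force: 2.0
```

Request:
play_rows([
  [[0, 0, -0.004, 0, 0, 0], [0, 0, -0.008, 0, 0, 0], [0, 0, -0.012, 0, 0, 0], [0, 0, -0.016, 0, 0, 0], [0, 0, -0.02, 0, 0, 0], [0, 0, -0.024, 0, 0, 0], [0, 0, -0.028, 0, 0, 0], [0, 0, -0.032, 0, 0, 0], [0, 0, -0.036, 0, 0, 0], [0, 0, -0.04, 0, 0, 0]],
])

```text
clock: 11.5
tool_pos: [0.4774, -0.1288, 0.259]
eef_rot: [-0.066, 0.998, -0.0, -0.002]
contact_force: [-0.1, -1.1, -0.2]
opening: 0.002
finger_force: 0.0
```

Contact is released at the top of the lever's travel. Next I'll lift clear and check.

Request:
play_rows([
  [[0, 0, -0.01, 0, 0, 0], [0, 0, -0.03, 0, 0, 0], [0, 0, -0.07, 0, 0, 0], [0, 0, -0.12, 0, 0, 0], [0, 0, -0.18, 0, 0, 0], [0, 0, -0.24, 0, 0, 0], [0.1, 0, -0.27, 0, 0, 0], [0.1, 0.2, -0.27, 0, 0, 0], [0.1, 0.4, -0.27, 0, 0, 0], [0.1, 0.4, -0.27, 0, 0, 0], [0.1, 0.4, -0.27, 0, 0, 0], [0.1, 0.4, -0.27, 0, 0, 0], [0.1, 0.4, -0.27, 0, 0, 0]],
])

```text
clock: 12.58
tool_pos: [0.4014, 0.0699, 0.395]
eef_rot: [-0.072, 0.997, 0.002, 0.001]
contact_force: [0.0, -0.1, 0.1]
opening: 0.007
finger_force: 0.0
```

Run:
```python
from h import *
go([.48,-.1275,.200])
d=snapshot("side")["pixels"];t=snapshot("top")["pixels"]
cv2.imwrite("pics/f.png",np.hstack([cv2.resize(d[140:300,210:370],(400,400)),cv2.resize(t[110:270,230:390],(400,400))]))
```

```text
t 12.5833 pos [0.4014 0.0699 0.395 ] F [ 0.02 -0.08  0.08] op 0.01
row [-0.0982 -0.4145  0.3889] [0.006  0.0031 0.0189]
```

View pics/f.png

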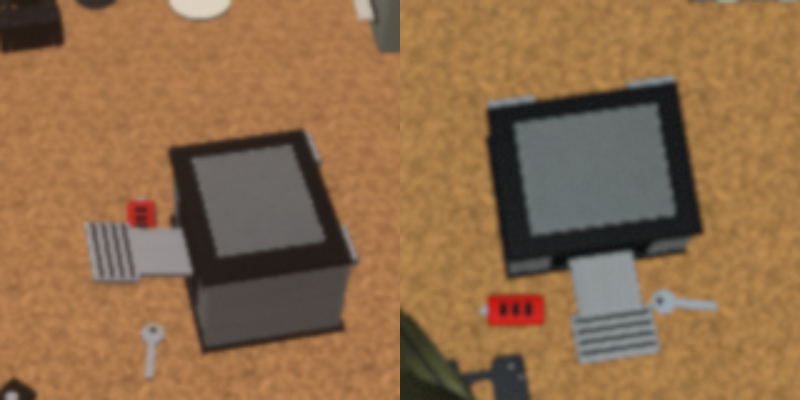

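The lid is shut and the lever is up. The fob and key are where they were, and the arm is clear.

```bash
python3 -c "
from plant import *
print(finish_job())"
```

```text
the job is handed in; nothing more can be done
None
```

I pressed the lever to its stop, held the lid fully open for over 3 s, let it rise at about 24 mm/s until shut, moved the arm clear, and handed the job in at about 12.7 s; the fob and key beside the lever had not moved.

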